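# Find the socket for the mould's clamp nut

### The arm

A 6-joint arm with a two-finger parallel gripper is mounted at the origin on a cart in front of the work surface, level with it; the furniture and walls round the work are solid. World frame = base frame: x ahead of the robot, y to its left, z up, the work surface at z = 0. Lengths are in m, angles in rad, forces in N, time in s.
With the tool pointing down it reaches from about 0.375 to 0.975 m from the base axis. Payload 3.8 kg.
Tool frame: the origin (TCP) lies midway between the tips of the shut fingers; the grasp point (between the pads) lies 19 mm behind it; z points along the fingers, y is the line along which they close (so a half turn about z gives the same grasp; the last joint's range is limited). The gripper opens to 88 mm and grips with 3 to 60 N. Pads are 18 mm wide; open, the fingers measure 123 mm over their backs; the gripper's body (75 mm by 187 mm) begins 45 mm behind the grasp point.
Start: joints at [1.167, 0.264, 1.604, -0, 1.274, -0.037], TCP at [0.242, 0.63, 0.209] pointing down, gripper open.
Joint ranges: [-2.63, 2.63], [-0.94, 2.18], [0.31, 2.57], [-1.31, 4.45], [0, 2.66], [-2.55, 2.55]. Speed limits (rad/s): [2.57, 2.57, 3.14, 3.14, 3.14, 3.14].

### API

Orientations are given as a rotation vector (axis times angle).
In Python, from cell import manip, inverse_kinematics, cams, order gives the robot as it stands. Calls block until the motion is done:
- manip.move_pose(position, orientation): joint-space move of the TCP to a pose.
- manip.move_linear(position, rate=0.15, rot=None): straight line of the TCP; rot=None keeps the orientation; rate is the mean speed in m/s.
- manip.set_joints(angles): joint-space move.
- manip.set_gripper(opening, force=None): finger opening in m; force is the grip in N (None keeps the last); returns when the fingers have stopped.
- manip.dwell(seconds).
- inverse_kinematics(position, orientation): joint angles nearest the present ones, or None.
- manip.state(): the state.
- cams.capture(name): name is "side" or "top" or "wrist"; returns a dict with "image" (384x512x3 uint8, blue, green, red), "z_map" (384x512 float32, m along the optical axis (not along the pixel's ray), 0 where there is no reading), "intrinsics" (3x3 intrinsics, pixels), "position" and "orientation" of the camera in the world; the wrist camera has in their place "T_tool_cam" (4x4, takes a point from camera to tool coordinates, whose origin is the TCP and whose axes are the flange's). Camera axes: x right, y down, z forward; pixel columns grow to the right and rows downward; lengths in m; the calibration is good to about 2 mm. A picture is of the moment at which its call begins: read the wrist's pose just before it.
A pose or a line that the arm cannot do raises manip.IKError and nothing moves.
- order.close_job(): hands the job in; it is judged then, once.
The state is a dict: "clock": time; "joint_pos": joint angles; "joint_velocities": joint speeds; "tau": joint torques, N m; "tool_pos": TCP position; "tcp_rot": TCP orientation; "contact_force": force on the tool from outside, world axes, zero at the start; "moment": the same for the moment, N m; "gripper_width": finger opening in m; "grasp_force": force on a finger pad.
Only numpy, scipy, OpenCV 4.12 (cv2) and the standard library are available. Lean on these libraries where they do the work, as an engineer would, in place of code of your own. Each camera call takes 0.05 s, during which the arm holds its last target. There are 200 camera calls.

### The job

One of the three sockets on the rack fits the hex nut that clamps the casting mould, but you can only tell by trying: put a socket over the nut, aligned with its flats, and feel whether its rim comes all the way down to the washer. Stand any socket that stops short back upright on a peg of the rack, and leave the other things on the trolley alone. Finish while still holding the right socket, gripped and pressed lightly down, fully home on the nut, with the other two on the rack.

Things in the scene. Friction and masses are not known exactly. Their poses are not given: they have to be found in the camera images.
- socket_a: one of three outwardly alike sockets, 0.2 to 0.33 kg: dark steel hexagon 46 mm across flats, 50 mm tall, hidden hex mouth downward; above it, from 50 to 90 mm, a bright square drive adapter 20 x 20 mm to grip. Starts on any of the rack's pegs, rim on the board. Origin: centre of the lower rim; z up; x and y square to the adapter's faces, x also square to a pair of hex flats, inside and out
- socket_b: one of three outwardly alike sockets, 0.2 to 0.33 kg: dark steel hexagon 46 mm across flats, 50 mm tall, hidden hex mouth downward; above it, from 50 to 90 mm, a bright square drive adapter 20 x 20 mm to grip. Starts on any of the rack's pegs, rim on the board. Origin: centre of the lower rim; z up; x and y square to the adapter's faces, x also square to a pair of hex flats, inside and out
- socket_c: one of three outwardly alike sockets, 0.2 to 0.33 kg: dark steel hexagon 46 mm across flats, 50 mm tall, hidden hex mouth downward; above it, from 50 to 90 mm, a bright square drive adapter 20 x 20 mm to grip. Starts on any of the rack's pegs, rim on the board. Origin: centre of the lower rim; z up; x and y square to the adapter's faces, x also square to a pair of hex flats, inside and out
- rack: fixed wooden socket rack, board 66 x 224 x 12 mm with three pegs in a row along its y axis, 75 mm apart; origin: centre of its underside. Of the sockets on it, in unknown order, one fits (33 mm across flats, 34 deep: rim reaches the washer), one is too narrow (25 mm: rim stops on the nut, 18 mm above the washer), one too shallow (33 mm, 20 deep: stops on the stud, rim 8 mm above the washer)
- peg_1 (a point): foot of one of the rack's three pegs, on the board's top (12 mm above the trolley top); peg 14 mm in diameter, 14 mm tall; at the rack's +y end
- peg_2 (a point): foot of one of the rack's three pegs, on the board's top (12 mm above the trolley top); peg 14 mm in diameter, 14 mm tall; in the middle
- peg_3 (a point): foot of one of the rack's three pegs, on the board's top (12 mm above the trolley top); peg 14 mm in diameter, 14 mm tall; at the rack's -y end
- mould: fixed casting mould: dark iron block 116 x 120 x 36 mm in two halves, a steel clamp bar 62 x 116 x 10 mm across it, and on that a washer (60 mm in diameter, 3 mm), a hex nut and the end of its stud. Nothing on it turns or moves. Origin: centre of its underside
- nut_seat (a point): on the nut's axis, at the washer's top (49 mm above the mould's underside): a seated socket's rim lies here. The nut above it is 30 mm across flats and 18 mm high, its top 1.5 mm stepped in to 27.5 mm; the stud, 16 mm in diameter, stands 10 mm above the nut (its end is 28 mm above this point). x is square to one pair of the nut's flats, matched by a socket's x within 12 degrees, modulo 60
- cullet_block: loose bystander: block of pale glass 43 x 49 x 26 mm; origin: centre of its underside
- scraper: loose bystander: flat red scraper 107 x 64 x 8 mm; origin: centre of its underside
- brush: loose bystander: brush 186 x 30 x 20 mm with a red handle; origin: centre of its underside
Things that resemble listed ones, but are neither listed nor needed, are in the scene too. What is shaped like the socket_b but orange, pink or red is not meant.

How it is judged:
By the outcome, as a careful person would: the job done as asked, in the order asked, and still so for the second after the job is handed in, while the arm keeps its last pose, push and grip.
It also fails if it takes over 72 s, if anything falls off the work surface, if the arm or the gripper's body presses on something with over 40 N, if the wrist force passes 120 N, or if a joint passes its speed limit or range.

## Working session

There is one attempt and no reset: what is moved stays moved. The work goes in short steps, each a Python script; the robot and the scene stay as the last script left them, time stands still between calls to the robot, and variables do not carry over. Pictures are saved under pics/ and viewed, at most 10 in all, crops included, and the job is handed in when it is done.

```bash
ls; mkdir -p pics
python3 - <<'E'
from cell import manip,cams
import cv2,numpy as np
for n in("top","side"):
    c=cams.capture(n); cv2.imwrite(f"pics/{n}0.png",c["image"]); np.savez(f"{n}0.npz",**c)
    print(n,c["intrinsics"],c["position"],c["orientation"])
print(manip.state())
E
```

```text
pics
top [[482.49411492   0.         255.63972449]
 [  0.         482.49411492 188.36748962]
 [  0.           0.           1.        ]] [ 0.37056018 -0.0325385   1.6274667 ] [-2.16082103  2.17808006 -0.08326355]
side [[353.35134516   0.         255.77469632]
 [  0.         353.35134516 195.02362431]
 [  0.           0.           1.        ]] [ 0.23622409 -0.69018537  0.68614731] [-2.28391628  0.37859764 -0.19423104]
{'clock': 0.1, 'joint_pos': array([ 1.16713992e+00,  2.64699572e-01,  1.60523355e+00, -6.95071716e-06,
        1.27367748e+00, -3.69066014e-02]), 'joint_velocities': array([-0.00022849, -0.00171102, -0.00290824,  0.00107212, -0.00019454,
        0.00024889]), 'tau': array([ 8.93249435e-04, -5.03615820e+01, -3.58071506e+01,  7.30147935e-02,
        2.33903906e-02, -7.19411764e-05]), 'tool_pos': array([0.24177868, 0.62946814, 0.20749999]), 'tcp_rot': array([-0.57278339, -3.08849227,  0.00309505]), 'contact_force': array([1.20657453, 0.26979945, 0.25345162]), 'moment': array([-0.0324298 ,  0.07155185, -0.007966  ]), 'grasp_force': 0.0, 'gripper_width': 0.08823370585095898}
```

View pics/top0.png

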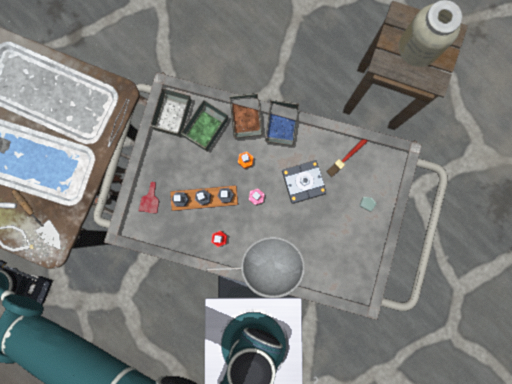

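View pics/side0.png

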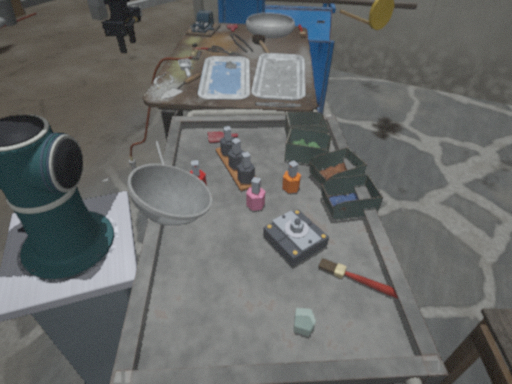

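The three dark sockets are on the rack at top-view pixels (180,199), (204,197) and (228,196). The orange (246,159), pink (257,197) and red (219,239) ones are decoys. The mould is at (305,181) and the bowl at (272,267).

```bash
cat > h.py <<'E'
import numpy as np,cv2
from scipy.spatial.transform import Rotation as R
from cell import manip,cams,inverse_kinematics,order
def cloud(c,T=None):
    K=c["intrinsics"];z=c["z_map"];v,u=np.mgrid[:z.shape[0],:z.shape[1]]
    p=np.stack([(u-K[0,2])/K[0,0]*z,(v-K[1,2])/K[1,1]*z,z],-1)
    if T is None:
        T=np.eye(4);T[:3,:3]=R.from_rotvec(c["orientation"]).as_matrix();T[:3,3]=c["position"]
    p=p@T[:3,:3].T+T[:3,3]; p[z==0]=np.nan
    return p
def down(yaw):  # tool z down, tool y at world angle yaw
    y=np.array([np.cos(yaw),np.sin(yaw),0]);z=np.array([0,0,-1.])
    return R.from_matrix(np.stack([np.cross(y,z),y,z],1)).as_rotvec()
def wrist(name):
    s=manip.state();c=cams.capture("wrist")
    W=np.eye(4);W[:3,:3]=R.from_rotvec(s["tcp_rot"]).as_matrix();W[:3,3]=s["tool_pos"]
    T=W@c["T_tool_cam"];p=cloud(c,T)
    cv2.imwrite(f"pics/{name}.png",c["image"]);np.savez(name,p=p,im=c["image"],K=c["intrinsics"],T=T)
    return c["image"],p
E
python3 - <<'E'
from h import *
c=dict(np.load("top0.npz"));p=cloud(c)
for n,(u,v) in dict(s1=(180,199),s2=(204,197),s3=(228,196),or_=(246,159),pink=(257,197),red=(219,239),nut=(305,181),bowl=(272,267),bowlrim=(272,239),cul=(369,203),m1=(284,180),m2=(322,170),brush=(345,160),bin1=(205,125),bin2=(246,115),bin3=(283,125),corner=(150,200)).items():
    q=p[v-2:v+3,u-2:u+3].reshape(-1,3);i=np.nanargmax(q[:,2]);print(n,p[v,u].round(3),"hi",q[i].round(3))
print(cams.capture("wrist")["T_tool_cam"].round(3))
# bowl heights
b=p[235:300,240:305].reshape(-1,3);b=b[b[:,2]>.05];print(b.min(0),b.max(0))
E
```

```text
s1 [0.476 0.228 0.097] hi [0.472 0.229 0.106]
s2 [0.482 0.151 0.095] hi [0.485 0.157 0.103]
s3 [0.487 0.077 0.066] hi [0.484 0.081 0.101]
or_ [0.603 0.017 0.095] hi [0.603 0.023 0.096]
pink [ 0.481 -0.017  0.089] hi [ 0.487 -0.011  0.097]
red [0.348 0.104 0.091] hi [0.352 0.101 0.095]
nut [ 0.533 -0.173  0.075] hi [ 0.535 -0.175  0.083]
bowl [ 0.259 -0.063  0.089] hi [ 0.254 -0.066  0.097]
bowlrim [ 0.348 -0.063  0.123] hi [ 0.351 -0.066  0.127]
cul [ 0.462 -0.388  0.027] hi [ 0.466 -0.39   0.03 ]
m1 [ 0.544 -0.108  0.008] hi [ 0.546 -0.11   0.045]
m2 [ 0.578 -0.238 -0.002] hi [ 0.573 -0.23   0.007]
brush [ 0.608 -0.313  0.017] hi [ 0.615 -0.313  0.021]
bin1 [0.731 0.157 0.026] hi [0.726 0.163 0.031]
bin2 [0.769 0.019 0.005] hi [0.771 0.025 0.024]
bin3 [ 0.732 -0.107  0.008] hi [ 0.734 -0.11   0.015]
corner [0.48  0.344 0.009] hi [0.472 0.339 0.017]
[[-0.    -0.966 -0.258  0.065]
 [ 1.    -0.    -0.     0.   ]
 [ 0.    -0.258  0.966 -0.176]
 [ 0.     0.     0.     1.   ]]
[ 0.17917568 -0.15586506  0.07362604] [0.353909   0.03496543 0.20117084]
```

Run:
```python
from h import *
print(R.from_rotvec(manip.state()["tcp_rot"]).as_matrix().round(2).tolist())
for nm,pos,yaw in(("w_rack",[.48,.153,.28],np.pi/2),("w_nut",[.53,-.173,.28],np.pi/2)):
    for y in(yaw,yaw+np.pi):
        print(nm,y,inverse_kinematics(pos,down(y)))
manip.move_pose([.48,.153,.28],down(np.pi/2))
a,_=wrist("w_rack")
manip.move_pose([.53,-.173,.28],down(np.pi/2))
b,_=wrist("w_nut")
print(manip.state()["clock"])
cv2.imwrite("pics/w.png",cv2.resize(np.vstack([a,b]),(0,0),fx=.78,fy=.78))
```

```text
[[-0.93, 0.36, -0.0], [0.36, 0.93, -0.0], [0.0, -0.0, -1.0]]
w_rack 1.5707963267948966 [ 2.59123594e-01 -1.01858407e-01  1.86727323e+00 -4.44089210e-16
  1.37617783e+00 -1.31167273e+00]
w_rack 4.71238898038469 [ 2.59123594e-01 -1.01858407e-01  1.86727323e+00 -4.44089210e-16
  1.37617783e+00  1.82991992e+00]
w_nut 1.5707963267948966 [-0.36018817  0.00441274  1.76577484  0.          1.37140507 -1.9309845 ]
w_nut 4.71238898038469 [-3.60188174e-01  4.41274027e-03  1.76577484e+00 -4.44089210e-16
  1.37140507e+00  1.21060815e+00]
3.4417
```

View pics/w.png

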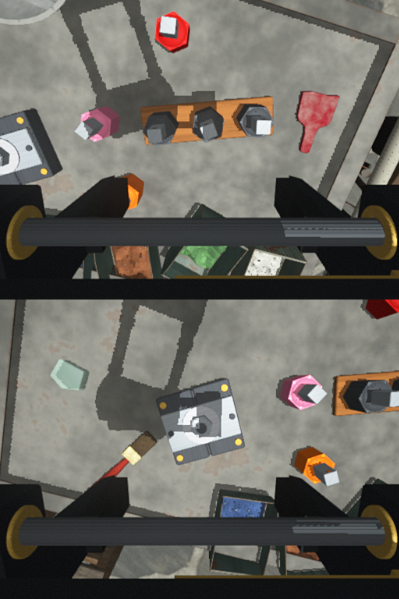

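Upper half: rack sockets at about (160,128), (207,122) and (258,120), with pink at (97,124) and red at (170,30). Lower half: mould with the nut at about (202,427). Next I measure yaws from the depth clouds.

```bash
cat > m.py <<'E'
from h import *
def square(p,zlo,zhi,c,r):
    q=p.reshape(-1,3);q=q[(q[:,2]>zlo)&(q[:,2]<zhi)&(np.hypot(*(q[:,:2]-c).T)<r)]
    return q
def rect(q):
    (cx,cy),(w,h),a=cv2.minAreaRect((q[:,:2]*1000).astype(np.float32));return np.array([cx,cy])/1000,(w,h),a
def widths(q,step=5):
    return {a:round(float(np.ptp(q[:,:2]@[np.cos(np.radians(a)),np.sin(np.radians(a))])*1000),1) for a in range(0,180,step)}
E
python3 - <<'E'
from m import *
p=np.load("w_rack.npz")["p"]
for c in([.476,.228],[.482,.153],[.487,.077]):
    q=square(p,.094,.11,c,.03);print("adapter",len(q),np.median(q[:,2]),*rect(q))
    h=square(p,.055,.069,c,.04);print("hex",len(h),np.median(h[:,2]).round(4),(h[:,:2].min(0)+h[:,:2].max(0))/2,widths(h,10))
q=square(p,.006,.018,[.482,.153],.14);print("board",rect(q))
p=np.load("w_nut.npz")["p"]
c=[.533,-.173]
for a,b in((.074,.085),(.060,.0705),(.0475,.054)):
    q=square(p,a,b,c,.045);print(a,len(q),np.median(q,0),*rect(q));print(widths(q,5))
q=square(p,.03,.047,c,.11);print(rect(q))
print(np.load("w_nut.npz")["K"][0,0])
E
```

```text
adapter 383 0.10146448340167352 [0.47968408 0.23802278] (20.19192886352539, 20.612939834594727) 0.3808378279209137
hex 795 0.0595 [0.47988786 0.23779794] {0: 45.9, 10: 49.3, 20: 51.4, 30: 52.0, 40: 51.4, 50: 49.1, 60: 46.5, 70: 49.3, 80: 51.3, 90: 52.1, 100: 51.4, 110: 49.1, 120: 46.2, 130: 49.4, 140: 51.6, 150: 52.1, 160: 51.1, 170: 48.6}
adapter 356 0.10148538485485506 [0.48608054 0.16340831] (20.345693588256836, 19.869569778442383) 21.018766403198242
hex 853 0.0596 [0.48638483 0.15069941] {0: 51.9, 10: 49.7, 20: 46.6, 30: 48.9, 40: 56.5, 50: 62.9, 60: 67.7, 70: 70.8, 80: 71.9, 90: 74.0, 100: 74.5, 110: 73.0, 120: 69.8, 130: 64.4, 140: 57.5, 150: 52.1, 160: 51.5, 170: 52.5}
adapter 368 0.10163423470319716 [0.49225211 0.08873313] (20.531932830810547, 20.236024856567383) 5.730968475341797
hex 789 0.0595 [0.49245215 0.08876107] {0: 47.9, 10: 47.3, 20: 50.5, 30: 52.2, 40: 52.3, 50: 50.8, 60: 48.0, 70: 47.4, 80: 50.3, 90: 51.9, 100: 52.2, 110: 50.9, 120: 48.1, 130: 47.7, 140: 50.8, 150: 52.4, 160: 52.3, 170: 50.8}
board (array([0.43307404, 0.15918518]), (173.24087524414062, 224.39871215
[... 968 characters left out ...]
45: 31.8, 150: 32.6, 155: 33.2, 160: 33.6, 165: 33.7, 170: 33.7, 175: 33.3}
0.0475 1178 [ 0.53348504 -0.17242073  0.04878369] [ 0.53516656 -0.16678191] (58.73342514038086, 78.3673324584961) 20.801172256469727
{0: 60.7, 5: 60.1, 10: 59.3, 15: 58.8, 20: 58.7, 25: 61.0, 30: 63.7, 35: 68.1, 40: 72.0, 45: 75.4, 50: 78.2, 55: 80.4, 60: 82.0, 65: 83.2, 70: 84.0, 75: 84.1, 80: 83.7, 85: 83.4, 90: 83.7, 95: 83.4, 100: 82.5, 105: 80.9, 110: 78.8, 115: 76.9, 120: 75.7, 125: 75.8, 130: 75.3, 135: 75.7, 140: 75.5, 145: 74.8, 150: 73.5, 155: 71.7, 160: 69.3, 165: 66.4, 170: 64.2, 175: 62.7}
(array([ 0.53757611, -0.17238475]), (116.23719024658203, 119.24343872070312), 15.755292892456055)
336.78118678850285
```

Run:
```python
from m import *
manip.move_pose([.53,-.173,.28],down(-np.pi/2)); manip.dwell(.2)
_,p=wrist("w_nut2"); c=[.537,-.173]
for a,b in((.074,.085),(.060,.0705)):
    q=square(p,a,b,c,.045);print(a,len(q),np.median(q,0),*rect(q))
q=square(p,.03,.047,c,.11);print(rect(q))
print(widths(square(p,.06,.0705,c,.045),5))
print(manip.state()["clock"],manip.state()["contact_force"])
```

```text
0.074 158 [ 0.53699757 -0.17304573  0.07654238] [ 0.53697052 -0.17355656] (15.875333786010742, 15.192225456237793) 70.216796875
0.06 399 [ 0.53895355 -0.17304428  0.06641739] [ 0.53679266 -0.17311708] (29.845975875854492, 33.02555465698242) 75.48958587646484
(array([ 0.53650049, -0.17297812]), (115.96615600585938, 119.29412841796875), 15.936151504516602)
{0: 31.8, 5: 31.3, 10: 30.8, 15: 30.0, 20: 30.9, 25: 32.0, 30: 32.8, 35: 33.4, 40: 33.7, 45: 33.8, 50: 33.6, 55: 33.2, 60: 32.5, 65: 31.8, 70: 31.0, 75: 30.0, 80: 30.9, 85: 31.9, 90: 32.7, 95: 33.3, 100: 33.8, 105: 33.9, 110: 33.9, 115: 33.5, 120: 32.9, 125: 32.1, 130: 31.2, 135: 30.0, 140: 30.3, 145: 31.3, 150: 32.1, 155: 32.7, 160: 33.0, 165: 33.0, 170: 32.8, 175: 32.4}
6.3417 [-0.11510063  0.78931802  0.21385133]
```

```bash
cat > act.py <<'E'
from m import *
NUT=np.array([.5370,-.1728]);NY=np.pi+np.radians(15.6)
S={1:(.4794,.2376,.4),2:(.4857,.1631,21.),3:(.4919,.0884,5.7)}
HI=.215
def st():
    s=manip.state();return s["clock"],s["tool_pos"].round(4),s["contact_force"].round(1),round(s["gripper_width"],4),round(s["grasp_force"],1)
def pick(i):
    x,y,a=S[i];o=down(np.pi+np.radians(a))
    manip.move_pose([x,y,.18],o);manip.set_gripper(.06,45)
    manip.move_linear([x,y,.068],.12);manip.set_gripper(0,45);print("grip",st())
    manip.move_linear([x,y,HI],.2);print("lift",st())
def lower(z0,z1,step=.002,lim=10):
    f0=manip.state()["contact_force"][2];p=manip.state()["tool_pos"];xy=None
    x,y=lower.xy
    z=z0
    while z>z1+1e-6:
        z=max(z-step,z1);manip.move_linear([x,y,z],.04)
        f=manip.state()["contact_force"]-[0,0,f0]
        if f[2]>lim:break
    print("stopped cmd",round(z,4),st());return z
def tryit(zend=.101):
    o=down(NY);lower.xy=NUT
    manip.move_pose([*NUT,HI],o);print(st())
    manip.move_linear([*NUT,.138],.15);return lower(.138,zend)
def back(i):
    x,y,a=S[i];o=down(np.pi+np.radians(a));p=manip.state()["tool_pos"]
    manip.move_linear([*NUT,HI],.2);manip.move_pose([x,y,HI],o);manip.move_linear([x,y,.09],.15)
    lower.xy=(x,y);lower(.09,.066,.003,5);manip.set_gripper(.06);print("rel",st());manip.move_linear([x,y,.18],.2)
E
python3 - <<'E'
from act import *
pick(3);tryit()
E
```

```text
Traceback (most recent call last):
  File "act.py", line 9, in pick
    manip.move_pose([x,y,.18],o);manip.set_gripper(.06,45)
    ~~~~~~~~~~~~~~~^^^^^^^^^^^^^
cell.IKError: the arm cannot take that pose within its joint ranges
```

Run:
```python
from act import *
for i in S:
  x,y,a=S[i]
  for b in(180,0,90,270):
    for z in(.28,.215,.18,.12,.068):
      q=inverse_kinematics([x,y,z],down(np.radians(a+b)));print(i,b,z,None if q is None else q.round(2))
for b in(180,0,90,270):
  print(b,[inverse_kinematics([*NUT,z],down(np.radians(15.6+b))) is not None for z in(.215,.1)])
```

```text
1 180 0.28 None
1 180 0.215 None
1 180 0.18 None
1 180 0.12 None
1 180 0.068 None
1 0 0.28 [ 0.41 -0.04  1.81 -0.    1.37  0.41]
1 0 0.215 [ 0.41 -0.01  1.89 -0.    1.25  0.41]
1 0 0.18 [ 0.41  0.02  1.94 -0.    1.19  0.41]
1 0 0.12 [ 0.41  0.07  2.   -0.    1.07  0.41]
1 0 0.068 [ 0.41  0.13  2.04 -0.    0.97  0.41]
1 90 0.28 [ 0.41 -0.04  1.81  0.    1.37 -1.16]
1 90 0.215 [ 0.41 -0.01  1.89  0.    1.25 -1.16]
1 90 0.18 [ 0.41  0.02  1.94  0.    1.19 -1.16]
1 90 0.12 [ 0.41  0.07  2.    0.    1.07 -1.16]
1 90 0.068 [ 0.41  0.13  2.04  0.    0.97 -1.16]
1 270 0.28 [ 0.41 -0.04  1.81 -0.    1.37  1.98]
1 270 0.215 [ 0.41 -0.01  1.89 -0.    1.25  1.98]
1 270 0.18 [ 0.41  0.02  1.94 -0.    1.19  1.98]
1 270 0.12 [ 0.41  0.07  2.   -0.    1.07  1.98]
1 270 0.068 [ 0.41  0.13  2.04 -0.    0.97  1.98]
2 180 0.28 None
2 180 0.215 None
2 180 0.18 None
2 180 0.12 None
2 180 0.068 None
2 0 0.28 [ 0.28 -0.08  1.85 -0.    1.37 -0.09]
2 0 0.215 [ 0.28 -0.05  1.94 -0.    1.25 -0.09]
2 0 0.18 [ 0.28 -0.02  1.98 -0.    1.19 -0.09]
2 0 0.12 [ 0.28  0.03  2.04 -0.    1.07 -0.09]
2 0 0.068 [ 0.28  0.0
[... 688 characters left out ...]
.03]
3 0 0.18 [ 0.13 -0.05  2.   -0.    1.19  0.03]
3 0 0.12 [ 0.13  0.01  2.07 -0.    1.07  0.03]
3 0 0.068 [ 0.13  0.07  2.11 -0.    0.96  0.03]
3 90 0.28 [ 0.13 -0.11  1.87  0.    1.38 -1.54]
3 90 0.215 [ 0.13 -0.08  1.96  0.    1.26 -1.54]
3 90 0.18 [ 0.13 -0.05  2.    0.    1.19 -1.54]
3 90 0.12 [ 0.13  0.01  2.07  0.    1.07 -1.54]
3 90 0.068 [ 0.13  0.07  2.11  0.    0.96 -1.54]
3 270 0.28 [ 0.13 -0.11  1.87 -0.    1.38  1.6 ]
3 270 0.215 [ 0.13 -0.08  1.96 -0.    1.26  1.6 ]
3 270 0.18 [ 0.13 -0.05  2.   -0.    1.19  1.6 ]
3 270 0.12 [ 0.13  0.01  2.07 -0.    1.07  1.6 ]
3 270 0.068 [ 0.13  0.07  2.11 -0.    0.96  1.6 ]
180 [True, True]
0 [True, True]
90 [True, True]
270 [True, True]
```

```bash
sed -i 's/np.pi+np.radians/np.radians/g' act.py
python3 - <<'E'
from act import *
pick(3);tryit()
E
```

```text
grip (9.8083, array([0.4919, 0.0884, 0.0681]), array([-0. , -0.5,  1.6]), 0.0185, 45.0)
lift (10.6917, array([0.4908, 0.0883, 0.2134]), array([-0.7,  0. , -2.3]), 0.0187, 45.0)
(11.725, array([ 0.5365, -0.1718,  0.214 ]), array([-0.3, -0.3, -1.8]), 0.0185, 45.0)
stopped cmd 0.102 (16.8917, array([ 0.5382, -0.1735,  0.1051]), array([-5.4,  0. , 13.6]), 0.0185, 45.1)
```

Run:
```python
from act import *
manip.dwell(.4);print(st())
manip.move_linear([*NUT,.1035],.04);manip.dwell(.4);print(st())
c=cams.capture("side");cv2.imwrite("pics/s1.png",cv2.resize(c["image"][130:290,170:370],(0,0),fx=4,fy=3.7,interpolation=cv2.INTER_CUBIC))
p=cloud(c);q=square(p,.05,.16,NUT,.04);print(np.histogram(q[:,2],bins=np.arange(.05,.165,.005)))
```

```text
(17.2917, array([ 0.5382, -0.1735,  0.1051]), array([-5.6, -0.2, 14.1]), 0.019, 45.1)
(17.9417, array([ 0.5379, -0.1734,  0.105 ]), array([-1.8, -0.2,  7.7]), 0.0188, 45.0)
(array([31, 32, 27, 33, 27, 35, 31, 31, 82, 94, 16, 19, 18, 17, 15, 10, 15,
       54, 31, 30, 35, 33]), array([0.05 , 0.055, 0.06 , 0.065, 0.07 , 0.075, 0.08 , 0.085, 0.09 ,
       0.095, 0.1  , 0.105, 0.11 , 0.115, 0.12 , 0.125, 0.13 , 0.135,
       0.14 , 0.145, 0.15 , 0.155, 0.16 ]))
```

View pics/s1.png

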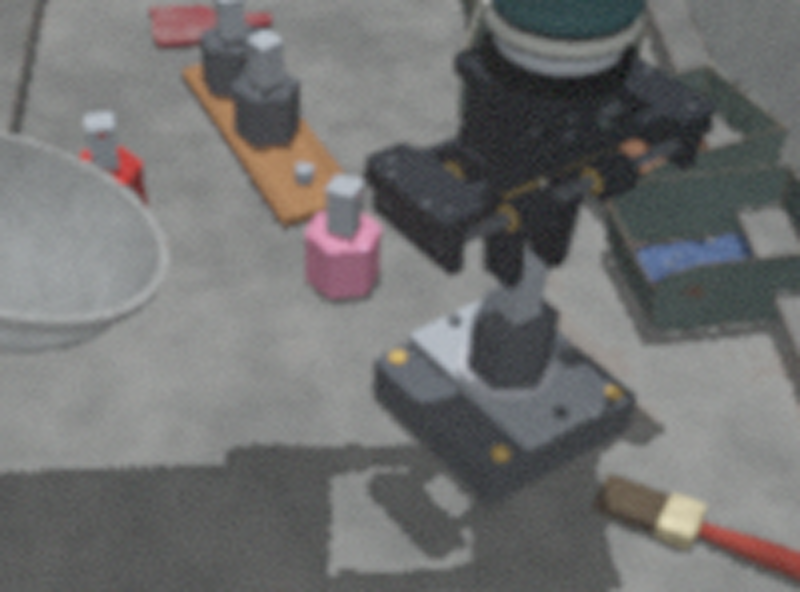

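The picture shows the socket on the nut at (513,345), down to the washer, with the other two on the rack at (228,50) and (267,95). The hex top measures about 0.099 m, which puts the rim at 0.049 m. The TCP height of 0.105 m agrees with that, and a wrong socket would stop 8 or 18 mm higher. It is gripped at 45 N and pressed down with about 8 N.

```bash
python3 -c "
from cell import order
print(order.close_job())"
```

```text
the job is handed in; nothing more can be done
None
```

The first socket I tried, from the rack end nearest the mould, was the right one: it is fully home on the nut, still gripped and lightly pressed down, with the other two untouched on the rack, and the job is handed in.

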